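Pack an orthopaedic set into its sterilising box

TASK

Pack the rest of the bone-surgery set into the open steel sterilising box: the low block with the lift tab goes flat on the floor in the middle, and the drill-guide bracket stands upright at the end away from the pots already packed, its arm reaching over the block. Lower both parts in without dropping them, fully down, square with the box and below its rim, and leave the pots in their place and the other things on the table undisturbed.

Things in the scene. Friction and masses are not known exactly. Their poses are not given: they have to be found in the camera images.
- box: Open-topped stainless-steel box, fixed to the table, outside 164 mm (x) by 130 mm (y) by 74 mm high, walls and floor 3 mm; inside 158 x 124 mm. Origin at the centre of its underside; z up, x along its length. The pots stand at its +x end; the bracket belongs at the -x end with its arm pointing to +x, the block between them.
- case_center (a point): Centre (25 mm up) of the low aluminium block: body 62 mm (x) by 116 mm (y) by 24 mm high, with a lift tab on the middle of its top 26 mm (x) by 18 mm (y), rising from 24 to 50 mm above the underside. Loose, about 0.35 kg, lying upright; z up. Pinch the tab across y. Looks the same after half a turn.
- jig_center (a point): Centre (33 mm up, on the column's axis) of the loose steel drill-guide bracket, about 0.55 kg, 66 mm high, standing upright. Foot 44 mm (x) by 116 mm (y) by 20 mm high; on its middle a column 44 mm (x) by 34 mm (y) up to the top at 66 mm; at the top an arm of the same 34 mm width, 12 mm thick (54 to 66 mm above the underside), sticks out to +x, its end 80 mm from the column's axis. z up. Pinch the column across y.
- jig_tip (a point): Middle of the end face of the bracket's arm: 80 mm along +x from the column's axis, 60 mm above the bracket's underside.
- pots_center (a point): Centre of a loose rack of three small lidded steel pots already packed in the box at its +x end: 36 mm (x) by 116 mm (y) by 44 mm high, its centre about 60 mm from the box's centre; point is 22 mm above its underside. Stays there.
- bottle_tall_center (a point): Centre of a bystander: white bottle, 64 mm across, 170 mm high.
- bottle_small_center (a point): Centre of a bystander: amber jar, 56 mm across, 100 mm high.
- bowl_center (a point): Centre of a bystander: steel bowl, 120 mm across, 50 mm high.
- tin_center (a point): Centre of a bystander: aluminium tin, 70 mm across, 80 mm high.
Mind the look-alikes: they are no part of the job. Leave any orange or turquoise look-alike of the box alone.

How it is judged:
On the way:
1. the block lies flat on the floor of the box (x of case_center in the frame of box between -0.03 and 0.03 m and y of case_center in the frame of box between -0.012 and 0.012 m and z of case_center in the frame of box between 0.024 and 0.032 m and angle between case_center's own z axis and vertical below 0.06 rad), for 0.2 s.
At the end, for the whole second after the job is handed in: Both released, at rest, upright (0.06 rad), on the box floor (height within 4 mm), within 12 mm of mid-width: block within 30 mm of the centre lengthwise; bracket column 35 to 70 mm from it at the end away from the pots, arm over the block; pot rack still standing at its end (all of step 1 and x of jig_center in the frame of box between -0.07 and -0.035 m and y of jig_center in the frame of box between -0.012 and 0.012 m and z of jig_center in the frame of box between 0.032 and 0.04 m and angle between jig_center's own z axis and vertical below 0.06 rad and x of jig_tip in the frame of box above 0.01 m and x of pots_center in the frame of box between 0.04 and 0.08 m and z of pots_center in the frame of box between 0.02 and 0.03 m and linear speed of each of case, jig below 0.02 m/s); the robot touches nothing.
It fails at once if the block is dropped into the box (over 0.6 m/s in it) (linear speed of case above 0.6 m/s and x of case_center in the frame of box between -0.08 and 0.08 m and y of case_center in the frame of box between -0.063 and 0.063 m and z of case_center in the frame of box below 0.1 m).
It fails at once if the bracket is dropped into the box (over 0.6 m/s in it) (linear speed of jig above 0.6 m/s and x of jig_center in the frame of box between -0.08 and 0.08 m and y of jig_center in the frame of box between -0.063 and 0.063 m and z of jig_center in the frame of box below 0.1 m).
It fails at once if a bystander is moved more than 40 mm (distance of any of bottle_tall_center, bottle_small_center, bowl_center, tin_center from where it was at the start of the episode above 0.04 m).
It also fails if it takes over 64 s, if anything falls off the work surface, if the arm or the gripper's body presses on something with over 40 N, if the wrist force passes 120 N, or if a joint passes its speed limit or range.

ROBOT

A 6-joint arm with a two-finger parallel gripper is mounted at the origin on the work surface. World frame = base frame: x ahead of the robot, y to its left, z up, the work surface at z = 0. Lengths are in m, angles in rad, forces in N, time in s.
With the tool pointing down it reaches from about 0.275 to 0.975 m from the base axis. Payload 8.4 kg.
Tool frame: the origin (TCP) lies between the finger pads; the fingertips stand 11 mm ahead of it and the grasp point (between the pads) lies 8 mm behind it; z points along the fingers, y is the line along which they close (so a half turn about z gives the same grasp; the last joint's range is limited). The gripper opens to 92 mm and grips with 3 to 60 N. Pads are 20 mm wide; open, the fingers measure 128 mm over their backs; the gripper's body (75 mm by 189 mm) begins 69 mm behind the grasp point.
Start: joints at [1.25, 0.353, 1.633, -0, 1.155, -0.002], TCP at [0.196, 0.594, 0.226] pointing down, gripper open.
Joint ranges: [-2.63, 2.63], [-0.92, 2.1], [0.06, 2.66], [-1.3, 4.44], [0, 2.69], [-3.02, 3.02]. Speed limits (rad/s): [2.22, 2.22, 2.79, 3.14, 3.14, 3.14].

INTERFACE

Orientations are given as a 3x3 rotation matrix whose columns are the frame's x, y, z axes.
In Python, from workcell import robot, viewer gives the robot as it stands.
- The arm moves only by the shell command python3 -m pendant 'ROWS' [FORCE]. ROWS is JSON, a list of rows, each a list of 7 numbers: the shift along the tool's x, y, z in mm, then the turn, a rotation vector about the tool's x, y, z in rad, then the opening, from 0 (shut) to 1 (fully open). A call has 1 to 20 rows; each row shifts and turns the commanded pose from where the row before left it, along the tool's axes as they then stand; what a row does not reach is not made up. A row lasts 1/8 s, in which the tool goes at most 62.5 mm and 10.7 degrees, less where a joint would pass 70% of its speed; a pose out of reach is approached as far as the arm can. A call is refused whole if a number of a shift passes 62.5 or a number of a turn 0.188, either way. A call with a gripper value outside its range is refused whole. The fingers move at their own pace and stop on an object; FORCE is the grip in N (left out, the last holds). Time passes only in rows, so rows that do not move let the fingers close. It gives the time, the measured TCP pose, the force, the opening and the grip force at its end, in the units of the state.
- robot.sense(): the state, without advancing time (a new reading comes with each control period).
- viewer.get_image(name): name is "scene" or "top"; returns the picture (420x560x3 uint8, red, green, blue); there is no depth.
- viewer.camera_model(name): a dict with "mtx" (3x3 intrinsics, pixels), "cam_to_world" (4x4, takes a point from camera to world coordinates). Camera axes: x right, y down, z forward; pixel columns grow to the right and rows downward; lengths in m; the calibration is good to about 2 mm. A picture is of the moment at which its call begins. camera_model takes no time and is no camera call.
- robot.close_job(): hands the job in; it is judged then, once.
The state is a dict: "clock": time; "q": joint angles; "joint_velocities": joint speeds; "effort": joint torques, N m; "position": TCP position; "orientation": TCP orientation; "contact_force": force on the tool from outside, world axes, zero at the start; "torque": the same for the moment, N m; "opening": finger opening in m; "gripper_force": force on a finger pad.
Only numpy, scipy, OpenCV 4.12 (cv2) and the standard library are available. Lean on these libraries where they do the work, as an engineer would, in place of code of your own. Each camera call takes 0.05 s, during which the arm holds its last target. There are 200 camera calls.

## Working session

There is one attempt and no reset: what is moved stays moved. The work goes in short steps, Python scripts to look and compute and a shell command to move; the robot and the scene stay as the last step left them, time stands still between calls to the robot, and variables do not carry over. Pictures are saved under pics/ and viewed, at most 10 in all, crops included, and the job is handed in when it is done.

```bash
ls; mkdir -p pics; python3 - <<'E'
from workcell import robot, viewer
import cv2,numpy as np
for n in("top","scene"):
    im=viewer.get_image(n); cv2.imwrite(f"pics/{n}0.png",im[:,:,::-1])
    m=viewer.camera_model(n); print(n,np.round(m["mtx"],1).tolist(),np.round(m["cam_to_world"],4).tolist())
s=robot.sense();print(s["position"],np.round(s["orientation"],3).tolist(),s["opening"],s["clock"])
E
```

```text
pics
top [[467.0, 0.0, 278.9], [0.0, 467.0, 216.5], [0.0, 0.0, 1.0]] [[-0.0085, -0.9825, 0.1859, 0.1449], [-0.9997, 0.0125, 0.0201, -0.0041], [-0.022, -0.1857, -0.9824, 1.6407], [0.0, 0.0, 0.0, 1.0]]
scene [[391.9, 0.0, 276.7], [0.0, 391.9, 208.6], [0.0, 0.0, 1.0]] [[0.3682, 0.6297, -0.6841, 1.2491], [0.9295, -0.2673, 0.2542, -0.2855], [-0.0228, -0.7294, -0.6837, 0.9344], [0.0, 0.0, 0.0, 1.0]]
[0.19576136 0.59311666 0.2249519 ] [[-0.95, 0.313, -0.0], [0.313, 0.95, -0.001], [0.0, -0.001, -1.0]] 0.09196633193767384 0.1
```

View pics/top0.png

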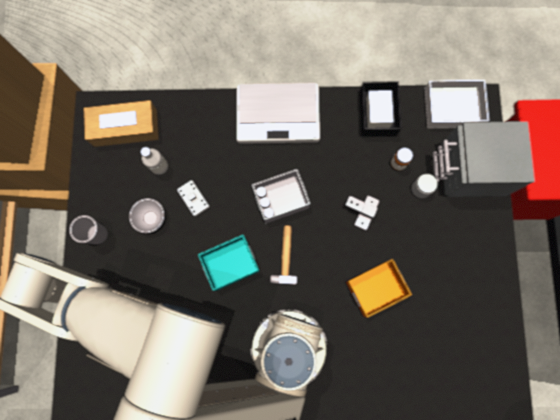

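View pics/scene0.png

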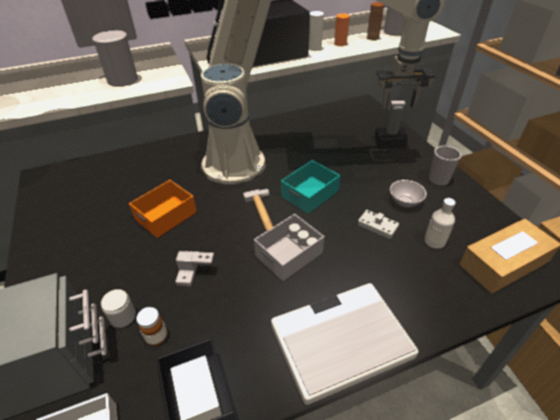

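Candidates for the box: steel (281,195 in top) with pots, turquoise (228,262), orange (380,288). The steel one with the pots fits. Block at (193,197), bracket at (362,211). I'll confirm these in an enlarged crop.

```bash
python3 - <<'E'
import cv2,numpy as np
a=cv2.imread("pics/top0.png")[160:240,165:395]; b=cv2.imread("pics/scene0.png")[195:295,165:405]
a=cv2.resize(a,(782,272),interpolation=cv2.INTER_CUBIC);b=cv2.resize(b,(782,326),interpolation=cv2.INTER_CUBIC)
cv2.imwrite("pics/crop0.png",np.vstack([a,b]))
E
```

```text
(no output)
```

View pics/crop0.png

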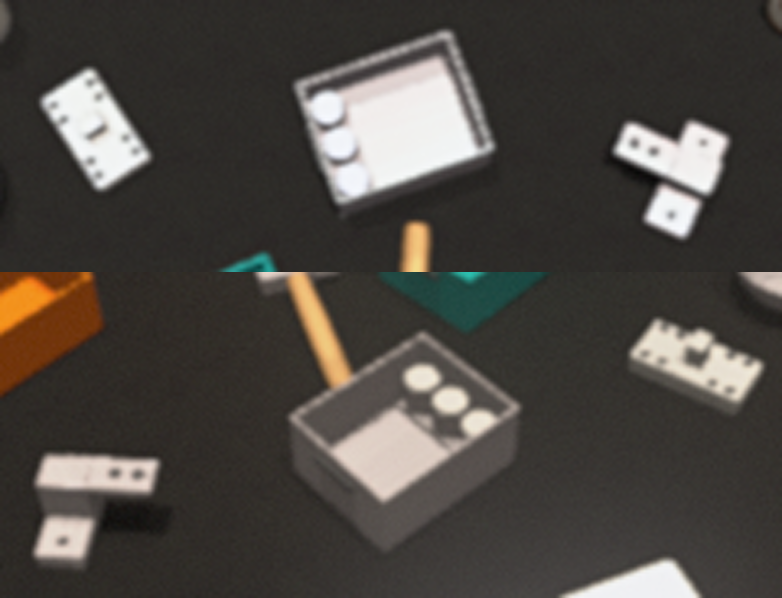

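The crop confirms it: the steel box holds three pots at its image-left end, the block with its tab is on the left, and the T-shaped bracket is on the right with its arm pointing left towards the box. Next I'll measure corners in both views.

```bash
cat > h.py <<'E'
from workcell import robot, viewer
import cv2,numpy as np
def ray(n,uv,z):
    m=viewer.camera_model(n);T=np.array(m["cam_to_world"]);K=np.array(m["mtx"])
    uv=np.atleast_2d(np.array(uv,float));d=np.c_[uv,np.ones(len(uv))]@np.linalg.inv(K).T@T[:3,:3].T
    c=T[:3,3];return c+d*((z-c[2])/d[:,2])[:,None]
def proj(n,P):
    m=viewer.camera_model(n);T=np.linalg.inv(np.array(m["cam_to_world"]))
    p=(np.c_[np.atleast_2d(P),np.ones(len(np.atleast_2d(P)))]@T.T)[:,:3]@np.array(m["mtx"]).T
    return p[:,:2]/p[:,2:]
def quad(P,name):
    P=P[:,:2];e=np.diff(np.r_[P,P[:1]],axis=0)
    print(name,"c",np.round(P.mean(0),4),"len",np.round(np.linalg.norm(e,axis=1),3),"ang",np.round(np.degrees(np.arctan2(e[:,1],e[:,0])),1))
E
python3 - <<'E'
from h import *
T=lambda p:(np.array(p)+.5)/3.4+[165,160]-.5
S=lambda p:(np.array(p)+.5)/3.258+[165,195]-.5
quad(ray("top",T([(297,85),(450,33),(494,150),(343,207)]),.074),"box T")
quad(ray("scene",S([(422,61),(520,136),(388,230),(290,145)]),.074),"box S")
quad(ray("top",T([(42,98),(93,68),(150,157),(102,190)]),.024),"blk T")
quad(ray("scene",S([(657,46),(763,98),(738,130),(630,80)]),.024),"blk S")
quad(ray("scene",S([(45,183),(160,187),(155,221),(38,215)]),.066),"arm S")
quad(ray("top",T([(628,122),(614,152),(712,195),(726,165)]),.066),"arm T")
for n in("top","scene"):
    im=cv2.imread(f"pics/{n}0.png");g=cv2.GaussianBlur(cv2.resize(im,None,fx=8,fy=8,interpolation=cv2.INTER_CUBIC).min(2),(9,9),0)
    wins={"top":{"blk":(172,178,214,219,.024),"jig":(340,190,385,232,.066)},"scene":{"blk":(352,205,404,242,.024),"jig":(170,245,220,290,.066)}}[n]
    for k,(a,b,c,d,z) in wins.items():
        m=(g[b*8:d*8,a*8:c*8]>115).astype(np.uint8)
        cs=max(cv2.findContours(m,0,2)[0],key=cv2.contourArea)
        hull=cv2.convexHull(cs); ap=cv2.approxPolyDP(cs,18,True)[:,0]/8.+[a,b]-.44
        print(n,k,np.round(ap,1).tolist())
        r=ray(n,(cs[:,0]+.5)/8.+[a,b]-.5,z)[:,:2]
        R=cv2.minAreaRect((r*1000).astype(np.float32));print(np.round(R[0],1),np.round(R[1],1),R[2])
E
```

```text
box T c [0.5186 0.0195] len [0.165 0.13  0.163 0.135] ang [ -71.4 -161.   110.3   20.1]
box S c [0.5203 0.0219] len [0.133 0.162 0.133 0.164] ang [  18.9  -70.5 -160.2  109.4]
blk T c [0.5244 0.3344] len [0.062 0.115 0.06  0.119] ang [ -59.  -147.3  124.9   33.5]
blk S c [0.5249 0.3348] len [0.12  0.054 0.117 0.061] ang [  28.2  -60.  -148.8  122.7]
arm S c [ 0.4759 -0.2536] len [0.105 0.039 0.104 0.037] ang [  64.7  -21.3 -116.4  159.3]
arm T c [ 0.4751 -0.2566] len [0.034 0.107 0.034 0.107] ang [ 153.8 -115.2  -26.8   64.7]
top blk [[190.2, 179.8], [176.7, 189.8], [194.9, 215.2], [208.6, 205.1]]
[524.  336.6] [121.2  67.1] 33.50214385986328
top jig [[378.7, 200.6], [368.8, 195.3], [363.8, 201.1], [349.6, 195.7], [345.2, 204.1], [372.6, 216.7]]
[ 488.  -260.7] [107.3  66.4] 64.02693176269531
scene blk [[358.3, 218.7], [390.3, 234.6], [398.3, 224.1], [381.6, 212.9], [373.4, 214.1], [366.8, 209.3]]
[521.9 338.9] [118.9  77.3] 33.143157958984375
scene jig [[175.8, 259.4], [209.8, 262.2], [213.1, 253.3], [180.2, 250.7]]
[ 474.4 -255.6] [104.8  40. ] 64.46482849121094
```

Both views agree, giving these poses:

| Part | Position (m) | Angle |
|---|---|---|
| Box | (.5195, .0207) | +x at 109.5° |
| Block | (.5245, .3347) | long axis at about 33° |
| Bracket column | (.463, -.2815) | arm at 64.5° |

I'm moving above the block now.

```bash
python3 -m pendant '[[-49,-18,0,0,0,0,0.6],[-49,-18,0,0,0,0,0.6],[-49,-18,0,0,0,0,0.6],[-49,-18,0,0,0,0,0.6],[-49,-18,0,0,0,0,0.6],[-49,-18,0,0,0,0,0.6],[-49,-18,0,0,0,0,0.6],[-49,-17,0,0,0,0,0.6],[0,0,0,0,0,0.169,0.6],[0,0,0,0,0,0.169,0.6],[0,0,0,0,0,0.169,0.6],[0,0,0,0,0,0.169,0.6],[0,0,30,0,0,0,0.6],[0,0,30,0,0,0,0.6],[0,0,0,0,0,0,0.6],[0,0,0,0,0,0,0.6]]' 
cat >> h.py <<'E'
def to(x,y,z,yang):
    s=robot.sense();R=np.array(s["orientation"]);p=np.array(s["position"])
    d=R.T@(np.array([x,y,z])-p)*1000
    yaw=np.degrees(np.arctan2(R[1,1],R[0,1]));e=(yang-yaw+180)%360-180
    print("clock",round(s["clock"],2),"pos",np.round(p,4),"yaw",round(yaw,2),"tilt",np.round(R[:2,2],4),"-> shift mm",np.round(d,1),"turn z",round(-np.radians(e),4),"F",np.round(s["contact_force"],1),"open",round(s["opening"],4))
E
python3 - <<'E'
from h import *
to(.5245,.3347,.038,33)
im=viewer.get_image("top");cv2.imwrite("pics/t1.png",im[:,:,::-1]);
im2=viewer.get_image("scene")
c=lambda i,a,b,w,h,s:cv2.resize(i[b:b+h,a:a+w,::-1],None,fx=s,fy=s,interpolation=cv2.INTER_CUBIC)
cv2.imwrite("pics/c1.png",np.hstack([c(im,140,140,100,120,4),c(im2,310,130,100,120,4)]))
E
```

```text
clock: 2.1
position: [0.5237, 0.3351, 0.1664]
orientation: [[-0.545, 0.839, 0.0], [0.839, 0.545, 0.0], [-0.0, 0.001, -1.0]]
contact_force: [-0.0, 0.9, 0.2]
opening: 0.055
gripper_force: 0.0
clock 2.1 pos [0.5237 0.3351 0.1664] yaw 33.0 tilt [0.0005 0.0003] -> shift mm [ -0.8   0.4 128.4] turn z 0.0 F [-0.   0.9  0.2] open 0.055
```

View pics/c1.png

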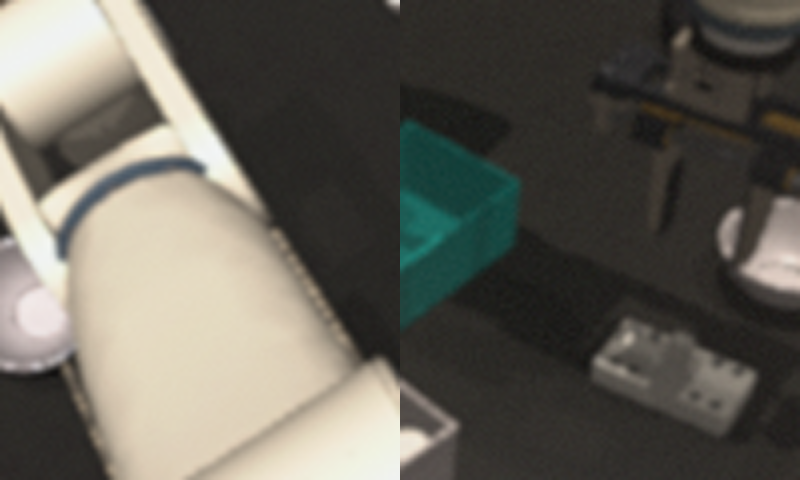

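The open gripper is above the block (scene crop, block at about (675,375)), with its finger line parallel to the block's long axis. Before descending I'll check that the gripper body clears the tall bottle.

```bash
python3 - <<'E'
from h import *
b=ray("top",[(145.5,152.5)],.17)[0]-[.524,.335,0];print(b, ray("scene",[(449,204)],.17))
t=np.radians(33);print("along y",b[0]*np.cos(t)+b[1]*np.sin(t),"along x",-b[0]*np.sin(t)+b[1]*np.cos(t))
E
python3 -m pendant '[[-1,0,32,0,0,0,0.6],[0,0,32,0,0,0,0.6],[0,0,32,0,0,0,0.6],[0,0,20,0,0,0,0.6],[0,0,12,0,0,0,0.6],[0,0,0,0,0,0,0.6]]' 20
```

```text
[0.12051857 0.13100597 0.17      ] [[0.65828476 0.45760334 0.17      ]]
along y 0.17242634432020465 along x 0.04423172897901591
clock: 2.95
position: [0.5239, 0.334, 0.0375]
orientation: [[-0.545, 0.839, -0.0], [0.839, 0.545, -0.0], [-0.0, -0.0, -1.0]]
contact_force: [-1.0, 0.6, -1.0]
opening: 0.0551
gripper_force: 0.0
```

Clear by about 45 mm. Next I close on the tab and lift a little.

```bash
python3 -m pendant '[[0,0,0,0,0,0,0],[0,0,0,0,0,0,0],[0,0,0,0,0,0,0],[0,0,0,0,0,0,0],[0,0,0,0,0,0,0],[0,0,0,0,0,0,0],[0,0,0,0,0,0,0]]' 40
python3 -m pendant '[[0,0,-20,0,0,0,0],[0,0,-40,0,0,0,0],[0,0,-40,0,0,0,0],[0,0,-40,0,0,0,0],[0,0,0,0,0,0,0],[0,0,0,0,0,0,0]]'
python3 - <<'E'
from h import *
t=np.radians(109.45);b=np.array([.5195,.0207])+.005*np.array([np.cos(t),np.sin(t)])
to(b[0],b[1],.178,19.45)
E
```

```text
clock: 3.82
position: [0.5243, 0.3343, 0.038]
orientation: [[-0.545, 0.839, 0.001], [0.839, 0.545, 0.0], [-0.0, 0.001, -1.0]]
contact_force: [0.8, 0.3, 5.5]
opening: 0.0177
gripper_force: 40.0
clock: 4.58
position: [0.523, 0.3335, 0.1766]
orientation: [[-0.545, 0.839, -0.001], [0.839, 0.545, -0.001], [0.0, -0.002, -1.0]]
contact_force: [-0.4, 0.4, -3.3]
opening: 0.0179
gripper_force: 40.0
clock 4.58 pos [0.523  0.3335 0.1766] yaw 33.0 tilt [-0.0014 -0.0009] -> shift mm [-255.5 -172.1   -1.1] turn z 0.2366 F [-0.4  0.4 -3.3] open 0.0179
```

Held (3.3 N of weight). Carrying it above the box.

```bash
python3 -m pendant '[[-32,-21.5,0,0,0,0,0],[-32,-21.5,0,0,0,0,0],[-32,-21.5,0,0,0,0,0],[-32,-21.5,0,0,0,0,0],[-32,-21.5,0,0,0,0,0],[-32,-21.5,0,0,0,0,0],[-32,-21.5,0,0,0,0,0],[-31.5,-21.5,0,0,0,0,0],[0,0,0,0,0,0.118,0],[0,0,0,0,0,0.118,0],[0,0,0,0,0,0,0],[0,0,0,0,0,0,0],[0,0,0,0,0,0,0]]' 
python3 - <<'E'
from h import *
im=viewer.get_image("top");im2=viewer.get_image("scene")
cv2.imwrite("pics/t2.png",im[:,:,::-1]);cv2.imwrite("pics/s2.png",im2[:,:,::-1])
t=np.radians(109.45);b=np.array([.5195,.0207])+.005*np.array([np.cos(t),np.sin(t)])
to(b[0],b[1],.178,19.45)
c=lambda i,a,b,w,h,s:cv2.resize(i[b:b+h,a:a+w,::-1],None,fx=s,fy=s,interpolation=cv2.INTER_CUBIC)
cv2.imwrite("pics/c2.png",c(im2,215,120,140,170,3.5))
E
```

```text
clock: 6.2
position: [0.5185, 0.0262, 0.1771]
orientation: [[-0.335, 0.942, -0.001], [0.942, 0.335, -0.0], [0.0, -0.001, -1.0]]
contact_force: [0.3, 0.5, -3.3]
opening: 0.0176
gripper_force: 40.0
clock 6.3 pos [0.5187 0.0262 0.1774] yaw 19.54 tilt [-0.0003  0.    ] -> shift mm [-0.4 -1.1 -0.6] turn z 0.0016 F [ 0.1  0.  -3.7] open 0.0176
```

View pics/c2.png

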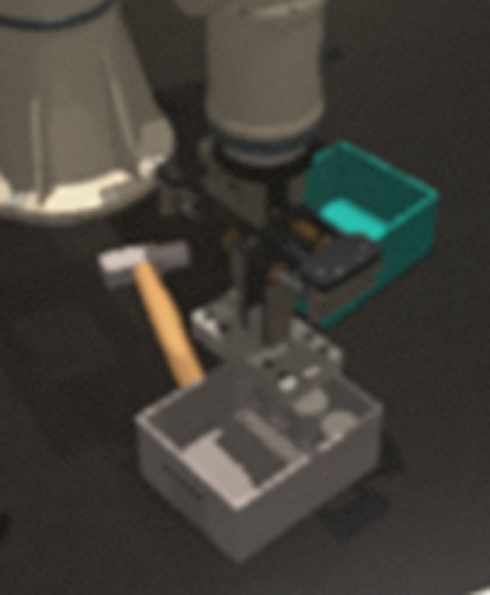

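The block hangs level over the box, with its corners in the crop at about (195,316), (222,294) and (343,355). I'll compare those with the expected projections.

```bash
python3 - <<'E'
from h import *
t=np.radians(109.5);x=np.array([np.cos(t),np.sin(t),0]);y=np.array([-x[1],x[0],0]);c=np.array([.5187,.0262,.163])
P=[c+a*.031*x+b*.058*y for a,b in((1,1),(1,-1),(-1,-1),(-1,1))]
print(np.round((proj("scene",P)-[215,120]+.5)*3.5,0))
B=np.array([.5195,.0207,.074]);Q=[B+a*.082*x+b*.065*y for a,b in((1,1),(1,-1),(-1,-1),(-1,1))]
print(np.round((proj("scene",Q)-[215,120]+.5)*3.5,0))
im=cv2.imread("pics/s2.png");v=im.copy()
v=cv2.resize(v[120:290,215:355],None,fx=3.5,fy=3.5,interpolation=cv2.INTER_CUBIC)
f=lambda L,C:cv2.polylines(v,[np.round((proj("scene",L)-[215,120]+.5)*3.5).astype(int)],True,C,1)
f(P,(0,0,255));f(Q,(0,255,0));v=np.clip(v.astype(int)*1.5,0,255).astype(np.uint8)[270:580]
cv2.imwrite("pics/c3.png",cv2.resize(v,None,fx=1.6,fy=1.6))
E
```

```text
[[246. 283.]
 [343. 355.]
 [286. 393.]
 [189. 317.]]
[[278. 329.]
 [382. 407.]
 [238. 509.]
 [136. 420.]]
```

View pics/c3.png

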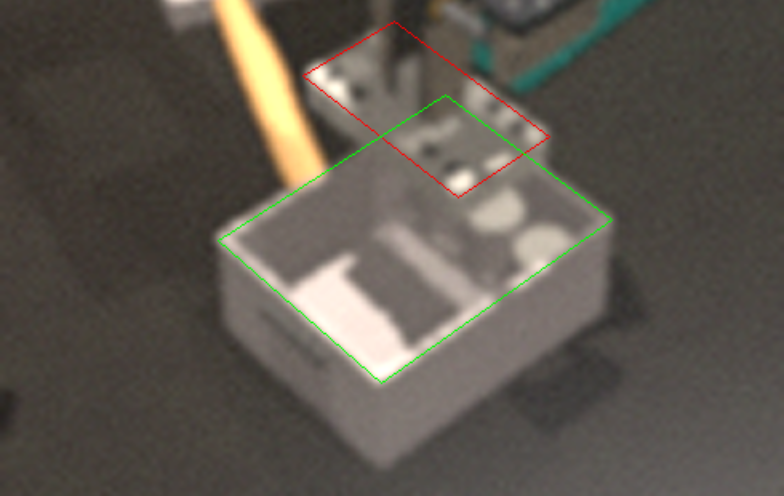

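The overlay (red block, green rim) matches the picture within 1–2 mm. Lowering in stages.

```bash
python3 -m pendant '[[0,-1,20,0,0,0,0],[0,0,25,0,0,0,0],[0,0,15,0,0,0,0],[0,0,8,0,0,0,0],[0,0,8,0,0,0,0],[0,0,8,0,0,0,0],[0,0,0,0,0,0,0]]'
python3 -m pendant '[[0,0,10,0,0,0,0],[0,0,10,0,0,0,0],[0,0,10,0,0,0,0],[0,0,0,0,0,0,0]]'
```

```text
clock: 7.18
position: [0.5175, 0.0257, 0.0932]
orientation: [[-0.334, 0.943, -0.001], [0.943, 0.334, -0.0], [0.0, -0.001, -1.0]]
contact_force: [0.2, 0.1, -2.4]
opening: 0.0177
gripper_force: 40.0
clock: 7.68
position: [0.5171, 0.0257, 0.0625]
orientation: [[-0.333, 0.943, -0.002], [0.943, 0.333, -0.0], [0.001, -0.002, -1.0]]
contact_force: [0.0, -0.4, -2.7]
opening: 0.018
gripper_force: 40.0
```

No contact so far. Continuing down to the floor gently.

```bash
python3 -m pendant '[[0,0,8,0,0,0,0],[0,0,6,0,0,0,0],[0,0,4,0,0,0,0],[0,0,0,0,0,0,0]]'
python3 -m pendant '[[0,0,2,0,0,0,0],[0,0,1.5,0,0,0,0],[0,0,0,0,0,0,0]]'
```

```text
clock: 8.18
position: [0.5176, 0.0257, 0.0453]
orientation: [[-0.334, 0.943, -0.001], [0.943, 0.334, -0.0], [0.0, -0.001, -1.0]]
contact_force: [-0.1, 0.4, -3.1]
opening: 0.0176
gripper_force: 40.0
clock: 8.55
position: [0.5178, 0.0257, 0.042]
orientation: [[-0.333, 0.943, -0.0], [0.943, 0.333, -0.0], [0.0, -0.0, -1.0]]
contact_force: [0.9, -0.2, -2.7]
opening: 0.0178
gripper_force: 40.0
```

```bash
python3 -m pendant '[[0,0,1,0,0,0,0],[0,0,0.5,0,0,0,0],[0,0,0,0,0,0,0]]'
```

```text
clock: 8.93
position: [0.5179, 0.0257, 0.0409]
orientation: [[-0.333, 0.943, 0.0], [0.943, 0.333, 0.0], [-0.0, 0.0, -1.0]]
contact_force: [-2.0, 0.3, 3.6]
opening: 0.0178
gripper_force: 40.0
```

It's on the floor. Releasing with a partial opening, then rising.

```bash
python3 -m pendant '[[0,0,0,0,0,0,0.45],[0,0,0,0,0,0,0.45],[0,0,0,0,0,0,0.45],[0,0,0,0,0,0,0.45],[0,0,-20,0,0,0,0.45],[0,0,-40,0,0,0,0.45],[0,0,-50,0,0,0,0.45],[0,0,-50,0,0,0,0.75],[0,0,0,0,0,0,0.75],[0,0,0,0,0,0,0.75]]'
python3 - <<'E'
from h import *
t=np.radians(64.5);b=np.array([.4628,-.2815])+.006*np.array([np.cos(t),np.sin(t)])
to(b[0],b[1],.165,-25.5)
E
```

```text
clock: 10.18
position: [0.5174, 0.0257, 0.2001]
orientation: [[-0.334, 0.943, -0.0], [0.943, 0.334, -0.0], [0.0, -0.0, -1.0]]
contact_force: [-0.6, -1.0, -0.5]
opening: 0.0684
gripper_force: 0.0
clock 10.18 pos [0.5174 0.0257 0.2001] yaw 19.48 tilt [-0.0004 -0.    ] -> shift mm [-267.2 -149.7   35.1] turn z 0.7851 F [-0.6 -1.  -0.5] open 0.0684
```

```bash
python3 -m pendant '[[-38,-21.5,0,0,0,0,0.75],[-38,-21.5,0,0,0,0,0.75],[-38,-21.5,0,0,0,0,0.75],[-38,-21.5,0,0,0,0,0.75],[-38,-21.5,0,0,0,0,0.75],[-38,-21,0,0,0,0,0.75],[-39,-21,0,0,0,0,0.75],[0,0,10,0,0,0.157,0.75],[0,0,10,0,0,0.157,0.75],[0,0,10,0,0,0.157,0.75],[0,0,5,0,0,0.157,0.75],[0,0,0,0,0,0.157,0.75],[0,0,0,0,0,0,0.75],[0,0,0,0,0,0,0.75]]'
python3 - <<'E'
from h import *
im=viewer.get_image("top");im2=viewer.get_image("scene")
t=np.radians(64.5);x=np.array([np.cos(t),np.sin(t),0]);y=np.array([-x[1],x[0],0]);J=np.array([.4628,-.2815,0])
b=J+.006*x;to(b[0],b[1],.045,-25.5)
vs=[]
t=np.radians(109.45);bx=np.array([np.cos(t),np.sin(t),0]);by=np.array([-bx[1],bx[0],0]);C=np.array([.5175,.0257,.027])
for n,i,a,b,s in(("scene",im2,150,195,5),("top",im,240,160,5)):
    w,h=(150,100)if n=="scene"else(80,80)
    w=80 if n=="top" else 80
    v=cv2.resize(i[b:b+h,a:a+w,::-1],None,fx=s,fy=s,interpolation=cv2.INTER_CUBIC)
    f=lambda L,c:cv2.polylines(v,[np.round((proj(n,L)-[a,b]+.5)*s).astype(int)],True,c,1)
    if n=="scene":
        f([J+p*x+q*y+[0,0,.066] for p,q in((-.022,.017),(.08,.017),(.08,-.017),(-.022,-.017))],(0,0,255))
        f([J+p*x+q*y+[0,0,.02] for p,q in((-.022,.058),(.022,.058),(.022,-.058),(-.022,-.058))],(0,255,0))
    else: f([C+p*bx+q*by for p,q in((-.031,.058),(.031,.058),(.031,-.058),(-.031,-.058))],(0,0,255))
    vs.append(cv2.copyMakeBorder(v,0,500-v.shape[0],0,0,cv2.BORDER_CONSTANT))
cv2.imwrite("pics/c4.png",np.hstack(vs))
cv2.imwrite("pics/t4.png",im[:,:,::-1])
E
```

```text
clock: 11.92
position: [0.4654, -0.2755, 0.1647]
orientation: [[0.427, 0.904, -0.001], [0.904, -0.427, 0.001], [0.0, -0.002, -1.0]]
contact_force: [0.1, -0.6, -0.2]
opening: 0.0691
gripper_force: 0.0
clock 12.03 pos [ 0.4657 -0.2757  0.1652] yaw -25.37 tilt [-0.0006  0.0004] -> shift mm [-5.000e-01 -1.000e-01  1.202e+02] turn z 0.0022 F [ 0.2  0.6 -0.1] open 0.0687
```

View pics/c4.png

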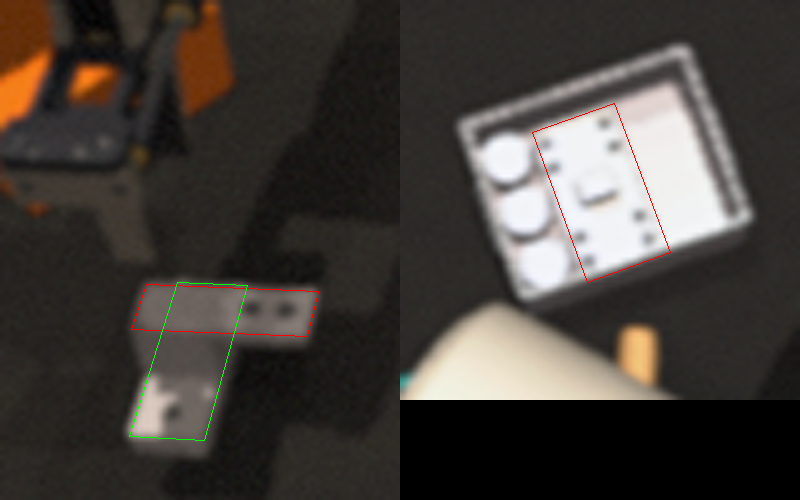

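The bracket outline fits (arm at about (225,310)), and the block lies square next to the pots (right crop, about (600,190)). Descending on the column.

```bash
python3 -m pendant '[[0,0,32,0,0,0,0.75],[0,0,32,0,0,0,0.75],[0,0,26,0,0,0,0.75],[0,0,18,0,0,0,0.75],[0,0,12,0,0,0,0.75],[0,0,0,0,0,0,0.75],[0,0,0,0,0,0,0.75]]'
python3 -m pendant '[[0,0,0,0,0,0,0],[0,0,0,0,0,0,0],[0,0,0,0,0,0,0],[0,0,0,0,0,0,0],[0,0,0,0,0,0,0],[0,0,0,0,0,0,0],[0,0,0,0,0,0,0]]' 50
python3 -m pendant '[[0,0,-20,0,0,0,0],[0,0,-40,0,0,0,0],[0,0,-40,0,0,0,0],[0,0,-40,0,0,0,0],[0,0,0,0,0,0,0],[0,0,0,0,0,0,0]]'
python3 - <<'E'
from h import *
t=np.radians(109.45);b=np.array([.5195,.0207])+(-.054+.006)*np.array([np.cos(t),np.sin(t)])
to(b[0],b[1],.178,19.45)
E
```

```text
clock: 12.9
position: [0.4664, -0.2761, 0.0462]
orientation: [[0.43, 0.903, 0.001], [0.903, -0.43, -0.001], [-0.0, 0.001, -1.0]]
contact_force: [-0.5, 0.6, 0.7]
opening: 0.0692
gripper_force: 0.0
clock: 13.78
position: [0.466, -0.2759, 0.0457]
orientation: [[0.431, 0.903, 0.0], [0.903, -0.431, -0.0], [-0.0, 0.0, -1.0]]
contact_force: [-0.6, 0.8, 3.7]
opening: 0.0337
gripper_force: 50.0
clock: 14.52
position: [0.4648, -0.2752, 0.1837]
orientation: [[0.43, 0.903, -0.002], [0.903, -0.43, 0.001], [0.0, -0.003, -1.0]]
contact_force: [0.2, 0.0, -6.5]
opening: 0.0338
gripper_force: 50.0
clock 14.53 pos [ 0.4648 -0.2752  0.1837] yaw -25.49 tilt [-0.0023  0.0013] -> shift mm [256.6 -44.1   5.8] turn z -0.7844 F [ 0.2  0.  -6.5] open 0.0338
```

```bash
python3 -m pendant '[[36.5,-6,0,0,0,0,0],[36.5,-6,0,0,0,0,0],[36.5,-6.5,0,0,0,0,0],[36.5,-6.5,0,0,0,0,0],[36.5,-6.5,0,0,0,0,0],[36.5,-6.5,0,0,0,0,0],[37.5,-6.5,0,0,0,0,0],[0,0,0,0,0,-0.157,0],[0,0,0,0,0,-0.157,0],[0,0,0,0,0,-0.157,0],[0,0,0,0,0,-0.157,0],[0,0,0,0,0,-0.157,0],[0,0,0,0,0,0,0],[0,0,0,0,0,0,0],[0,0,0,0,0,0,0]]'
python3 - <<'E'
from h import *
im2=viewer.get_image("scene");cv2.imwrite("pics/s5.png",im2[:,:,::-1])
t=np.radians(109.45);x=np.array([np.cos(t),np.sin(t),0]);y=np.array([-x[1],x[0],0])
b=np.array([.5195,.0207])+(-.054+.006)*x[:2];to(b[0],b[1],.178,19.45)
p=np.array(robot.sense()["position"]);J=p-.006*x-[0,0,.0457]
a,b0,s,w,h=215,150,5,140,120
v=cv2.convertScaleAbs(cv2.resize(im2[b0:b0+h,a:a+w,::-1],None,fx=s,fy=s,interpolation=cv2.INTER_CUBIC),alpha=1.5)
f=lambda L,c:cv2.polylines(v,[np.round((proj("scene",L)-[a,b0]+.5)*s).astype(int)],True,c,1)
f([J+p*x+q*y+[0,0,.066] for p,q in((-.022,.017),(.08,.017),(.08,-.017),(-.022,-.017))],(0,0,255))
f([J+p*x+q*y+[0,0,.02] for p,q in((-.022,.058),(.022,.058),(.022,-.058),(-.022,-.058))],(0,255,0))
f([J+p*x+q*y for p,q in((-.022,.058),(.022,.058),(.022,-.058),(-.022,-.058))],(255,255,0))
cv2.imwrite("pics/c5.png",v)
E
```

```text
clock: 16.4
position: [0.5359, -0.0252, 0.185]
orientation: [[-0.332, 0.943, -0.001], [0.943, 0.332, 0.0], [0.0, -0.001, -1.0]]
contact_force: [-0.5, -0.7, -5.9]
opening: 0.0338
gripper_force: 50.0
clock 16.45 pos [ 0.536  -0.0252  0.1853] yaw 19.4 tilt [-0.0005  0.    ] -> shift mm [ 0.8 -0.3  7.3] turn z -0.0009 F [ 0.8 -0.  -5. ] open 0.0336
```

View pics/c5.png

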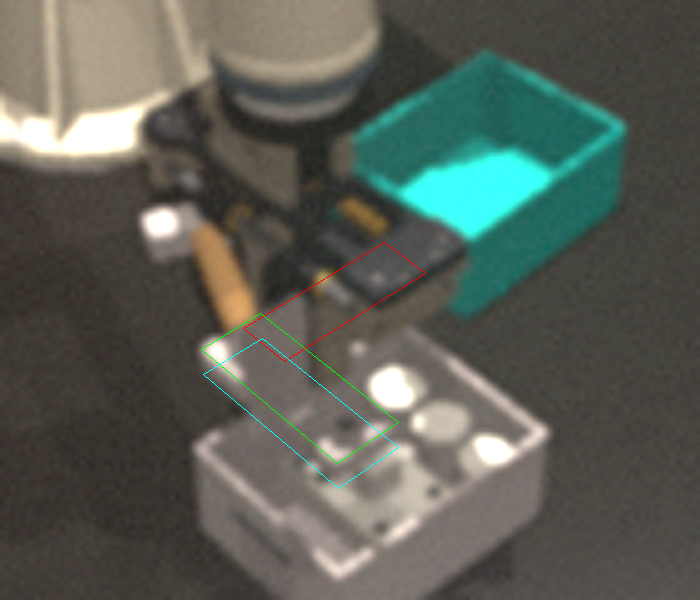

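The bracket hangs square over the -x end and its foot matches the overlay (about (300,390)). Lowering in stages.

```bash
python3 -m pendant '[[0.8,0,20,0,0,0,0],[0,0,20,0,0,0,0],[0,0,14,0,0,0,0],[0,0,8,0,0,0,0],[0,0,8,0,0,0,0],[0,0,0,0,0,0,0]]'
python3 -m pendant '[[0,0,8,0,0,0,0],[0,0,8,0,0,0,0],[0,0,8,0,0,0,0],[0,0,0,0,0,0,0]]'
```

```text
clock: 17.2
position: [0.5357, -0.0244, 0.1153]
orientation: [[-0.333, 0.943, -0.001], [0.943, 0.333, 0.0], [0.0, -0.001, -1.0]]
contact_force: [0.4, -0.2, -6.1]
opening: 0.0341
gripper_force: 50.0
clock: 17.7
position: [0.5353, -0.0244, 0.0908]
orientation: [[-0.333, 0.943, -0.002], [0.943, 0.333, 0.0], [0.001, -0.001, -1.0]]
contact_force: [-0.3, -1.2, -5.4]
opening: 0.0335
gripper_force: 50.0
```

```bash
python3 -m pendant '[[0,0,8,0,0,0,0],[0,0,8,0,0,0,0],[0,0,6,0,0,0,0],[0,0,0,0,0,0,0]]'
python3 -m pendant '[[0,0,6,0,0,0,0],[0,0,6,0,0,0,0],[0,0,4,0,0,0,0],[0,0,0,0,0,0,0]]'
```

```text
clock: 18.2
position: [0.5355, -0.0244, 0.069]
orientation: [[-0.333, 0.943, -0.001], [0.943, 0.333, 0.0], [0.0, -0.001, -1.0]]
contact_force: [-0.7, -0.0, -6.9]
opening: 0.0335
gripper_force: 50.0
clock: 18.7
position: [0.5356, -0.0244, 0.0532]
orientation: [[-0.334, 0.943, -0.001], [0.943, 0.334, 0.0], [0.0, -0.001, -1.0]]
contact_force: [0.1, -0.2, -6.5]
opening: 0.0335
gripper_force: 50.0
```

```bash
python3 -m pendant '[[0,0,2,0,0,0,0],[0,0,1.5,0,0,0,0],[0,0,0,0,0,0,0]]'
python3 -m pendant '[[0,0,1,0,0,0,0],[0,0,0,0,0,0,0]]'
```

```text
clock: 19.08
position: [0.5359, -0.0244, 0.05]
orientation: [[-0.334, 0.943, -0.0], [0.943, 0.334, -0.0], [0.0, -0.0, -1.0]]
contact_force: [0.6, 0.1, -6.3]
opening: 0.0336
gripper_force: 50.0
clock: 19.32
position: [0.5359, -0.0244, 0.0491]
orientation: [[-0.334, 0.943, -0.0], [0.943, 0.334, -0.0], [0.0, -0.0, -1.0]]
contact_force: [0.6, -0.5, -6.2]
opening: 0.0338
gripper_force: 50.0
```

```bash
python3 -m pendant '[[0,0,0.8,0,0,0,0],[0,0,0.4,0,0,0,0],[0,0,0,0,0,0,0]]'
```

```text
clock: 19.7
position: [0.536, -0.0244, 0.0487]
orientation: [[-0.333, 0.943, 0.0], [0.943, 0.333, -0.0], [-0.0, 0.0, -1.0]]
contact_force: [-3.4, 0.1, 5.4]
opening: 0.0337
gripper_force: 50.0
```

On the floor at the expected height. Releasing, rising and moving aside for a look.

```bash
python3 -m pendant '[[0,0,0,0,0,0,0.6],[0,0,0,0,0,0,0.6],[0,0,0,0,0,0,0.6],[0,0,0,0,0,0,0.6],[0,0,-15,0,0,0,0.6],[0,0,-35,0,0,0,0.6],[0,0,-50,0,0,0,0.6],[0,0,-50,0,0,0,0.6],[-45,0,0,0,0,0,0.6],[-45,0,0,0,0,0,0.6],[-45,0,0,0,0,0,0.6],[-45,0,0,0,0,0,0.6],[-45,0,0,0,0,0,0.6],[0,0,0,0,0,0,0.6],[0,0,0,0,0,0,0.6]]'
python3 - <<'E'
from h import *
t=np.radians(109.45);x=np.array([np.cos(t),np.sin(t),0]);y=np.array([-x[1],x[0],0]);B=np.array([.5195,.0207,0]);J=B-.054*x+[0,0,.003]
vs=[]
for n,a,b0 in(("top",240,155),("scene",245,205)):
    im=viewer.get_image(n);s,w,h=5,80,100
    v=cv2.resize(im[b0:b0+h,a:a+w,::-1],None,fx=s,fy=s,interpolation=cv2.INTER_CUBIC)
    f=lambda L,c:cv2.polylines(v,[np.round((proj(n,L)-[a,b0]+.5)*s).astype(int)],True,c,1)
    f([J+p*x+q*y+[0,0,.066] for p,q in((-.022,.017),(.08,.017),(.08,-.017),(-.022,-.017))],(0,0,255))
    f([J+p*x+q*y+[0,0,.02] for p,q in((-.022,.058),(.022,.058),(.022,-.058),(-.022,-.058))],(0,255,0))
    vs.append(v)
cv2.imwrite("pics/c6.png",np.hstack(vs))
E
```

```text
clock: 21.58
position: [0.6105, -0.2361, 0.1983]
orientation: [[-0.333, 0.943, -0.0], [0.943, 0.333, 0.0], [0.0, -0.0, -1.0]]
contact_force: [0.5, 0.5, 0.1]
opening: 0.0554
gripper_force: 0.0
```

View pics/c6.png

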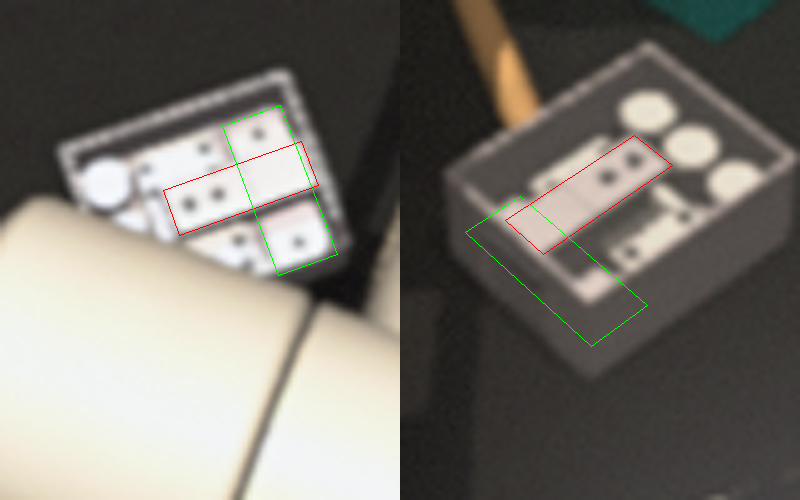

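The bracket matches the planned pose in both views: arm over the block, below the rim, with the pots in place. Handing in.

```bash
python3 -c "
from workcell import robot
print(robot.close_job())"
```

```text
the job is handed in; nothing more can be done
None
```

The block and the bracket are both packed in the steel box, lowered to the floor and released; the last pictures show them square with the pots in place, and the job was handed in at about 22 s with no verdict returned.

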